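# Slide the test head home on a control module

## Task

Of the two test jigs, take the one with the white control module lying in its bay. With shut fingers press the lock button on its carriage fully down and, keeping it down all the way, push the carriage along its rails until it is fully home against the end stop at the module; then let the button spring up so that the carriage is locked there. Do not grip or lift anything, and leave the module, the other jig and all other things on the bench where they are.

Things in the scene. Friction and masses are not known exactly. Their poses are not given: they have to be found in the camera images.
- test_jig: The jig whose bay holds the white module, fixed to the bench. Its origin is the centre of its underside; its x axis points along the rails from the open end to the bay (the way the carriage slides home), z is up. Base 340 mm (x) by 130 mm (y) by 12 mm; two rails along x; the bay for a module lies at x = 72 to 142 mm; the end stops stand before the bay. May stand left or right.
- test_button_top (a point): Centre of the top face of that jig's lock button; moves with carriage and button. The button is a grey ribbed block, 36 mm (jig x) by 44 mm (jig y), in the middle of the carriage; its top is 58 mm above the bench when up, 10 mm above the carriage's top face, and 4 mm above that face when fully down.
- test_wall_top (a point): Middle of the top edge of the thumb wall, an upright steel plate (80 mm wide, 8 mm thick, top 75 mm above the bench) on the carriage, on the bay side; its face is 34 mm from the button's centre, and a black contact head (top 72 mm) is behind it. Fingertips on the button may drive the carriage by friction or by pushing on this plate.
- test_carriage (a joint): Slide of the test jig's carriage, a grey slab 90 mm (x) by 100 mm (y), top face 48 mm above the bench. 0 at the open end, 0.100 m fully home against the end stop; starts between 0 and 0.03. With the button up a brake locks it (holds about 20 N or more); with the button down it slides freely with about 2 N and stays where it is left.
- test_button (a joint): Travel of that lock button: 0 up (sprung, carriage locked), 0.006 m fully down. It takes 4 N to start it and 7 N to bring it fully down, straight down; the lock counts as held open from about 0.002.
- module_center (a point): Centre of the white control module (70 mm along jig x, 105 mm along jig y, 58 mm tall, stepped; 0.22 kg), which lies loose in the bay of the test jig, top 70 mm above the bench. It tells which jig is meant. When the carriage is home its contact pins reach into the module and its head stands 7 mm from the module.
- spare_jig: The other jig, the same but with no module in its bay; leave it alone; fixed to the bench. Its origin is the centre of its underside; its x axis points along the rails from the open end to the bay (the way the carriage slides home), z is up. Base 340 mm (x) by 130 mm (y) by 12 mm; two rails along x; the bay for a module lies at x = 72 to 142 mm; the end stops stand before the bay. 
- spare_button_top (a point): Centre of the top of the spare jig's lock button, which has to be left alone.
- reel: Solder reel, a spool 50 mm across and 30 mm tall, set down in the empty bay of the spare jig; to be left alone. Origin at the centre of its underside.
- jar: Small amber jar, 42 mm across and 55 mm tall, standing between the two jigs; to be left alone. Origin at the centre of its underside.
- dropper: Clear dropper bottle, 38 mm across and 90 mm tall; to be left alone. Origin at the centre of its underside.
- cap: Flat jar cap, 38 mm across and 12 mm tall; to be left alone. Origin at the centre of its underside.
- screwdriver: Screwdriver lying on the bench; to be left alone. Origin at the centre of its underside.
- pliers: Pliers lying on the bench, about 160 mm long; to be left alone. Origin at the centre of its underside.
- meter: Hand-held multimeter lying on its back, 150 x 75 x 41 mm; to be left alone. Origin at the centre of its underside.

How it is judged:
By the outcome, as a careful person would: the job done as asked, in the order asked, and still so for the second after the job is handed in, with the robot touching nothing.
It also fails if it takes over 35 s, if anything falls off the work surface, if the arm or the gripper's body presses on something with over 40 N, if the wrist force passes 120 N, or if a joint passes its speed limit or range.

## Robot

A 6-joint arm with a two-finger parallel gripper is mounted at the origin on the work surface. World frame = base frame: x ahead of the robot, y to its left, z up, the work surface at z = 0. Lengths are in m, angles in rad, forces in N, time in s.
With the tool pointing down it reaches from about 0.4 to 0.825 m from the base axis. Payload 7 kg.
Tool frame: the origin (TCP) lies on the mounting face of the last link; the fingertips stand 178 mm ahead of it and the grasp point (between the pads) lies arm.grip_depth ahead of it (arm.grip_depth is the distance from the TCP to the grasp point, in m); z points along the fingers, y is the direction in which the jaws open and shut (so a half turn about z gives the same grasp; the last joint's range is limited). The gripper opens to 88 mm and grips with 3 to 60 N. Pads are 19 mm wide; open, the fingers measure 130 mm over their backs; the gripper's body (78 mm by 193 mm) begins 47 mm behind the grasp point.
Start: joints at [1.47, 0.359, 0.012, 0, -1.224, -0.288], TCP at [0.256, 0.625, 0.405] pointing down, gripper open.
Joint ranges: [-3.07, 3.07], [-1.43, 2.12], [-1.02, 1.25], [-3.03, 1.67], [-3.05, -0], [-3.03, 3.03]. Speed limits (rad/s): [2.39, 2.39, 3.01, 3.14, 3.14, 3.14].

## Interface

Orientations are given as [roll, pitch, yaw] about the fixed x, y, z axes, in that order (R = Rz(yaw) Ry(pitch) Rx(roll)).
In Python, from station import arm gives the robot as it stands.
- The arm moves only by the tool carry_out, never from a script. Its argument "targets" is a list that holds one entry, the list of rows, each a list of 7 numbers: the turn, a rotation vector about the tool's x, y, z in units of 8 degrees (1.0 is 8 degrees), then the shift along the tool's x, y, z in units of 2.5 cm (1.0 is 2.5 cm), then the opening, from -1 (shut) to 1 (fully open). A call has 1 to 20 rows; each row shifts and turns the commanded pose from where the row before left it, along the tool's axes as they then stand; what a row does not reach is not made up. A row lasts 1/8 s, in which the tool goes at most 62.5 mm and 10.7 degrees, less where a joint would pass 70% of its speed; a pose out of reach is approached as far as the arm can. A call with a number of a shift or a turn outside -1 to 1 is refused whole. A call with a gripper value outside its range is refused whole. The fingers move at their own pace and stop on an object; "squeeze" is the grip in N (left out, the last holds). Time passes only in rows, so rows that do not move let the fingers close. It gives the time, the measured TCP pose, the force and the opening at its end, in the units of the state.
- arm.get_state(): the state, without advancing time (a new reading comes with each control period).
- arm.grab_frame(name): name is "scene" or "top"; returns (picture, depth): 480x640x3 uint8, red, green, blue; 480x640 float32, m along the optical axis (not along the pixel's ray), 0 where there is no reading.
- arm.camera_model(name): a dict with "camera_matrix" (3x3 intrinsics, pixels), "world_from_camera" (4x4, takes a point from camera to world coordinates). Camera axes: x right, y down, z forward; pixel columns grow to the right and rows downward; lengths in m; the calibration is good to about 2 mm. A picture is of the moment at which its call begins. camera_model takes no time and is no camera call.
- arm.job_done(): hands the job in, once; it reports no verdict.
Trained networks look in the newest picture that a camera, given by its name, has taken for a name from the list of things; names that differ only in an ending like _2 or _b are one class to them, and where a whole thing is asked for, a point or a joint stands for the part that bears it (a point fixed in the world has none). Each returns a list of dicts, best first, with "conf" (0 to 1); they miss things now and then, are a little off and sometimes report something else, mostly with a low value. They report only what shows in the picture. A call takes as long as a camera call.
- arm.spot_in(camera, query): "point" ([row, column] in pixels, amid what is visible of it).
- arm.landmark_of(camera, query): "point" ([row, column] in pixels: a listed point, or the origin of a listed thing).
The state is a dict: "t": time; "q": joint angles; "qd": joint speeds; "joint_efforts": joint torques, N m; "eef_pos": TCP position; "ee_rot": TCP orientation; "force": force on the tool from outside, world axes, zero at the start; "moment": the same for the moment, N m; "width": finger opening in m.
Only numpy, scipy, OpenCV 4.12 (cv2) and the standard library are available. Lean on these libraries where they do the work, as an engineer would, in place of code of your own. Each camera call takes 0.05 s, during which the arm holds its last target.

## Working session

There is one attempt and no reset: what is moved stays moved. The work goes in short steps, Python scripts to look and compute and a tool call to move; the robot and the scene stay as the last step left them, time stands still between calls to the robot, and variables do not carry over. Pictures are saved under pics/ and viewed, and the job is handed in when it is done.

Besides the shell and the picture viewer there is one more tool, called after ">>>" as a command line: name --argument value ..., lists and objects as JSON in quotes. carry_out: Moves the arm, as the interface text tells. Its arguments: {"type":"object","properties":{"targets":{"type":"array"},"squeeze":{"type":"number"}},"required":["targets"]}

```bash
mkdir -p pics; ls; cat > h.py <<'E'
import numpy as np, cv2
from station import arm
def grab(n,tag):
    p,d=arm.grab_frame(n); cv2.imwrite(f'pics/{tag}.png',p[:,:,::-1]); np.save(f'pics/{tag}.npy',d); return p,d
def world(n,rc,d):
    m=arm.camera_model(n);K=np.array(m['camera_matrix']);T=np.array(m['world_from_camera'])
    r,c=rc;r0,c0=int(round(r)),int(round(c))
    w=d[max(r0-2,0):r0+3,max(c0-2,0):c0+3];z=np.median(w[w>0]) if (w>0).any() else np.nan
    return (T@np.r_[np.linalg.inv(K)@[c,r,1]*z,1])[:3]
def worldz(n,rc,h):
    m=arm.camera_model(n);K=np.array(m['camera_matrix']);T=np.array(m['world_from_camera'])
    v=T[:3,:3]@np.linalg.inv(K)@[rc[1],rc[0],1];o=T[:3,3];return o+v*(h-o[2])/v[2]
E
python3 - <<'E'
from h import *
s=arm.get_state();print(s['t'],s['eef_pos'],s['ee_rot'],s['force'],s['width'],arm.grip_depth)
for n in ['top','scene']:
    p,d=grab(n,n+'0')
    for q in ['module_center','test_button_top','test_wall_top','test_jig','spare_button_top','spare_jig']:
        for r in arm.landmark_of(n,q)[:2]:
            print(n,q,np.round(r['point'],1),round(r['conf'],2),np.round(world(n,r['point'],d),3))
E
```

```text
pics
0.0 [0.25582195 0.62444328 0.4037483 ] [ 3.13998929e+00 -1.26264036e-04 -3.88974503e-01] [-0.00769764 -0.02813254 -0.77435379] 0.08734903610202885 0.1593
top module_center [204.6 414.2] 0.76 [ 0.672 -0.236  0.071]
top module_center [234.  243.8] 0.42 [0.617 0.168 0.025]
top test_button_top [272.8 394.4] 0.85 [ 0.515 -0.185  0.059]
top test_button_top [305.3 483.6] 0.31 [ 0.438 -0.392  0.037]
top test_wall_top [256.  400.2] 0.61 [ 0.552 -0.197  0.073]
top test_jig [249.6 396.4] 0.96 [ 0.567 -0.189  0.072]
top test_jig [215.6 484.5] 0.25 [ 0.653 -0.416  0.023]
top spare_button_top [264.8 229.8] 0.77 [0.54  0.195 0.058]
top spare_jig [231.8 243.4] 0.97 [0.623 0.169 0.026]
scene module_center [289.9 204.9] 0.88 [ 0.711 -0.229  0.067]
scene module_center [260.3 385.7] 0.38 [0.647 0.162 0.025]
scene test_button_top [227.2 227.7] 0.64 [ 0.522 -0.186  0.057]
scene test_wall_top [230.3 220.5] 0.69 [ 0.53  -0.203  0.057]
scene test_jig [260.8 221.4] 0.9 [ 0.597 -0.204  0.026]
scene test_jig [214.6 387.1] 0.19 [0.533 0.19  0.059]
scene spare_button_top [218.5 385.1] 0.72 [0.543 0.183 0.056]
scene spare_jig [258.8 387. ] 0.62 [0.643 0.166 0.025]
```

View pics/top0.png

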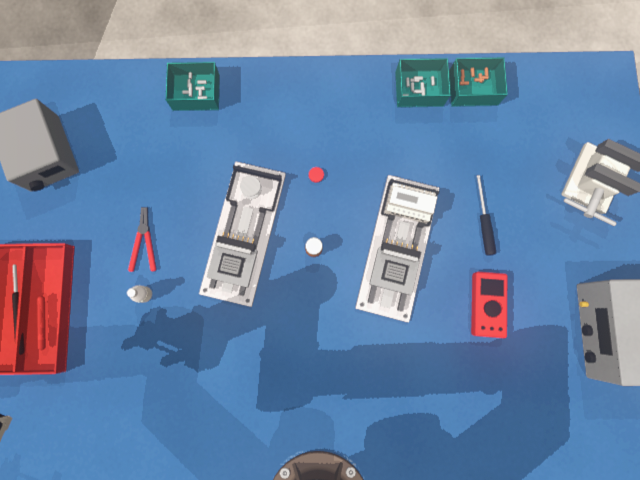

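View pics/scene0.png

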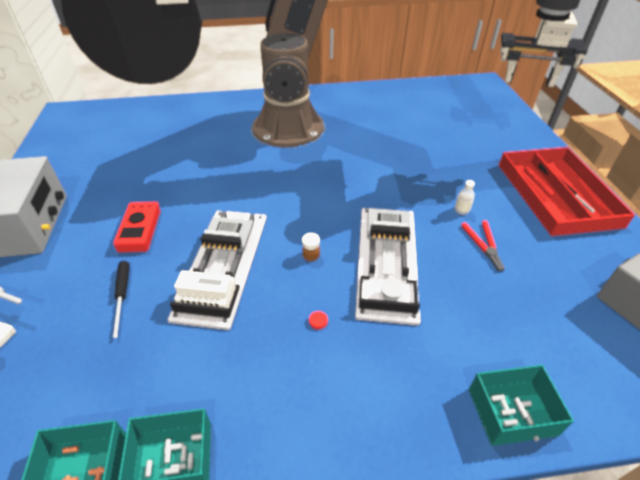

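The test jig is the right-hand one: the white module is at about (205,412) in the top view. The spare jig, on the left, holds the reel. Next I'll measure the jig's axis and the carriage geometry from depth.

```bash
python3 - <<'E'
from h import *
d=np.load('pics/top0.npy')
m=arm.camera_model('top');K=np.array(m['camera_matrix']);T=np.array(m['world_from_camera'])
v,u=np.mgrid[0:480,0:640]
P=np.stack([(u-K[0,2])/K[0,0]*d,(v-K[1,2])/K[1,1]*d,d],-1)@T[:3,:3].T+T[:3,3]
X,Y,Z=P[...,0],P[...,1],P[...,2]
print(T[:3,3],K[0,0])
M=((Z>.006)&(d>0)&(v>165)&(v<330)&(u>345)&(u<450)).astype(np.uint8)
n,L,st,_=cv2.connectedComponentsWithStats(M);k=1+np.argmax(st[1:,4]);sel=L==k
pts=P[sel][:,:2]
r=cv2.minAreaRect((pts*1000).astype(np.float32));print(r);
bx=cv2.boxPoints(r);print(bx)
# plate only
sel2=sel&(Z<.018);r2=cv2.minAreaRect((P[sel2][:,:2]*1000).astype(np.float32));print(r2)
def ax(r):
    b=cv2.boxPoints(r);e=[b[1]-b[0],b[2]-b[1]];e=max(e,key=np.linalg.norm);e/=np.linalg.norm(e);return e*np.sign(e[0])
a=ax(r2);print(ax(r),a,np.arctan2(a[1],a[0]))
c=np.array(r2[0])/1000;l=np.array([-a[1],a[0]])
q=P[sel];s=(q[:,:2]-c)@a;t=(q[:,:2]-c)@l
for lo in np.arange(-.17,.17,.005):
    w=(s>lo)&(s<lo+.005)&(abs(t)<.015);print(round(lo+.0025,4),np.round(np.median(q[w,2]),4) if w.any() else None, end='; ')
w=(q[:,2]>.053)&(q[:,2]<.062)&(s<0.01);print('\nbutton',np.median(s[w]),np.median(t[w]),np.percentile(s[w],[3,97]),np.percentile(t[w],[3,97]),w.sum(),np.median(q[w],0))
b=q[w][:,:2];print(cv2.minAreaRect((b*1000).astype(np.float32)))
w=(q[:,2]>.044)&(q[:,2]<.062)&(s<0.01);print('carr',np.percentile(s[w],[2,98]),np.percentile(t[w],[2,98]))
E
```

```text
[0.42388484 0.01317698 1.11873029] 460.25210879241956
((581.98095703125, -205.79393005371094), (132.11892700195312, 342.5682067871094), 74.28538513183594)
[[ 399.20706 -222.99265]
 [ 728.97095 -315.77588]
 [ 764.7549  -188.59521]
 [ 434.99097  -95.81198]]
((581.98095703125, -205.79393005371094), (132.11892700195312, 342.5682067871094), 74.28538513183594)
[ 0.96262264 -0.27084604] [ 0.96262264 -0.27084604] -0.27427182
-0.1675 0.0125; -0.1625 0.0124; -0.1575 0.0111; -0.1525 0.0125; -0.1475 0.0251; -0.1425 0.0251; -0.1375 0.0257; -0.1325 0.0246; -0.1275 0.0248; -0.1225 0.0243; -0.1175 0.0257; -0.1125 0.0249; -0.1075 0.0427; -0.1025 0.047; -0.0975 0.0487; -0.0925 0.049; -0.0875 0.0504; -0.0825 0.0575; -0.0775 0.0583; -0.0725 0.0584; -0.0675 0.0583; -0.0625 0.059; -0.0575 0.0579; -0.0525 0.0578; -0.0475 0.05; -0.0425 0.0477; -0.0375 0.0468; -0.0325 0.0648; -0.0275 0.0743; -0.0225 0.0718; -0.0175 0.0709; -0.0125 0.0716; -0.0075 0.0693; -0.0025 0.0581; 0.0025 0.0264; 0.0075 0.0257; 0.0125 0.0255; 0.0175 0.0248; 0.0225 0.0246; 0.0275 0.0257; 0.0325 0.0243; 0.0375 0.0251; 0.0425 0.0251; 0.0475 0.0255; 0.0525 0.025; 0.0575 0.0249; 0.0625 0.013; 0.0675 0.0118; 0.0725 0.0306; 0.0775 0.0481; 0.0825 0.0481; 0.0875 0.064; 0.0925 0.0699; 0.0975 0.07; 0.1025 0.0707; 0.1075 0.0694; 0.1125 0.0699; 0.1175 0.0694; 0.1225 0.0695; 0.1275 0.0686; 0.1325 0.0501; 0.1375 0.0477; 0.1425 0.0461; 0.1475 0.0418; 0.1525 0.0413; 0.1575 None; 0.1625 0.0124; 0.1675 0.0112; 
button -0.06388151830096025 0.0014058621275019972 [-0.08471405 -0.00061278] [-0.02865581  0.03678006] 374 [ 0.52107816 -0.18742584  0.05781697]
((533.002197265625, -187.54171752929688), (87.52263641357422, 114.46284484863281), 78.76284790039062)
carr [-0.10685446 -0.0041437 ] [-0.04689417  0.04895544]
```

>>> carry_out --targets '[[[0,0,-0.82,0,0,0,-1],[0,0,0,0.66,0.98,0,-1],[0,0,0,0.66,0.98,0,-1],[0,0,0,0.66,0.98,0,-1],[0,0,0,0.66,0.98,0,-1],[0,0,0,0.66,0.98,0,-1],[0,0,0,0.66,0.98,0,-1],[0,0,0,0.66,0.98,0,-1],[0,0,0,0.66,0.98,0,-1],[0,0,0,0.66,0.98,0,-1],[0,0,0,0.66,0.98,0,-1],[0,0,0,0.66,0.98,0,-1],[0,0,0,0.66,0.98,0,-1],[0,0,0,0.66,0.98,0,-1],[0,0,0,0.66,0.98,0,-1],[0,0,0,0.66,0.98,0,-1],[0,0,0,0.66,0.98,0,-1],[0,0,0,0.66,0.98,0,-1],[0,0,0,0.66,0.98,0,-1],[0,0,0,0.66,0.98,0,-1]]]'

```text
t: 3.2
eef_pos: [0.4315, 0.0899, 0.4048]
ee_rot: [-3.141, -0.0, -0.274]
force: [0.5, 0.3, -0.3]
width: 0.0004
```

>>> carry_out --targets '[[[0,0,0,0.66,0.98,0,-1],[0,0,0,0.66,0.98,0,-1],[0,0,0,0.66,0.98,0,-1],[0,0,0,0.66,0.98,0,-1],[0,0,0,0.66,0.98,0,-1],[0,0,0,0.66,0.98,0,-1],[0,0,0,0.66,0.98,0,-1],[0,0,0,0.66,0.98,0,-1],[0,0,0,0.66,0.98,0,-1],[0,0,0,0.7,0.98,0,-1],[0,0,0,0,0,0.7,-1],[0,0,0,0,0,0.7,-1],[0,0,0,0,0,0.7,-1],[0,0,0,0,0,0.7,-1],[0,0,0,0,0,0.7,-1],[0,0,0,0,0,0.7,-1],[0,0,0,0,0,0.6,-1],[0,0,0,0,0,0,-1],[0,0,0,0,0,0,-1]]]'

```text
t: 5.58
eef_pos: [0.5252, -0.1894, 0.2852]
ee_rot: [3.142, -0.001, -0.274]
force: [-0.6, 0.3, 0.2]
width: 0.0004
```

```bash
python3 - <<'E'
from h import *
s=arm.get_state();print(s['t'],s['eef_pos'],s['ee_rot'],s['force'],s['width'])
p,d=grab('scene','s1');cv2.imwrite('pics/s1c.png',cv2.resize(p[120:345,120:420,::-1],None,fx=2.6,fy=2.6))
p,d=grab('top','t1');cv2.imwrite('pics/t1c.png',cv2.resize(p[160:340,300:540,::-1],None,fx=3,fy=3))
E
```

```text
5.575 [ 0.52523429 -0.18939121  0.28520264] [ 3.14152025e+00 -7.13499315e-04 -2.74083855e-01] [-0.60673854  0.25106687  0.1591937 ] 0.0004156941895292956
```

View pics/s1c.png

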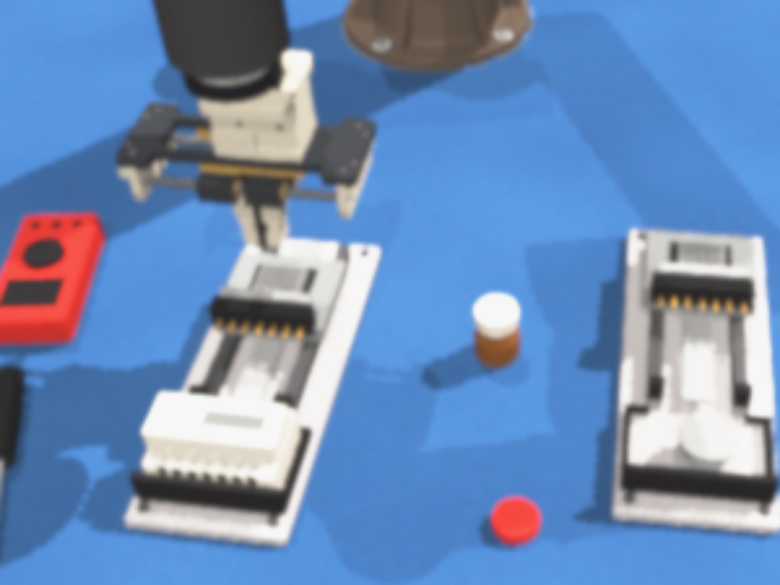

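View pics/t1c.png

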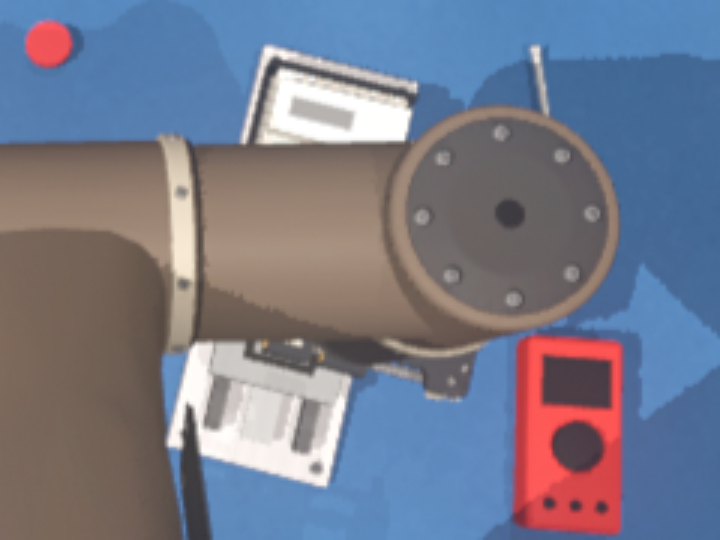

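The shut fingers hang over the button at about (270,250) in the scene crop. The module is still in its bay. Descending now.

>>> carry_out --targets '[[[0,0,0,0,0,0.5,-1],[0,0,0,0,0,0.5,-1],[0,0,0,0,0,0.4,-1],[0,0,0,0,0,0.3,-1],[0,0,0,0,0,0.1,-1],[0,0,0,0,0,0,-1],[0,0,0,0,0,0,-1]]]'

```text
t: 6.55
eef_pos: [0.5252, -0.1892, 0.24]
ee_rot: [-3.141, -0.001, -0.274]
force: [-0.2, -0.5, -0.3]
width: 0.0002
```

>>> carry_out --targets '[[[0,0,0,0,0,0.08,-1],[0,0,0,0,0,0.08,-1],[0,0,0,0,0,0.08,-1],[0,0,0,0,0,0,-1]]]'

```text
t: 7.05
eef_pos: [0.5251, -0.1892, 0.2339]
ee_rot: [3.142, -0.0, -0.274]
force: [-1.0, 0.5, 5.1]
width: 0.0003
```

>>> carry_out --targets '[[[0,0,0,0,0,0.08,-1],[0,0,0,0,0,0.08,-1],[0,0,0,0,0,0,-1]]]'

```text
t: 7.42
eef_pos: [0.5255, -0.1893, 0.2304]
ee_rot: [3.142, -0.002, -0.274]
force: [-1.0, -0.1, 7.4]
width: 0.0004
```

>>> carry_out --targets '[[[0,0,0,0,0,0.06,-1],[0,0,0,0,0,0,-1]]]'

```text
t: 7.68
eef_pos: [0.5265, -0.1896, 0.2303]
ee_rot: [3.142, -0.005, -0.273]
force: [-0.5, -0.3, 15.0]
width: 0.0007
```

Bottomed out: z has stopped and the force jumped to 15 N. Adding a little margin, then starting to push.

>>> carry_out --targets '[[[0,0,0,0,0,0.04,-1],[0,0,0,0,0,0,-1],[0,0,0,0.1,0,0,-1],[0,0,0,0.1,0,0,-1],[0,0,0,0.1,0,0,-1],[0,0,0,0.1,0,0,-1]]]'

```text
t: 8.43
eef_pos: [0.5365, -0.1924, 0.2302]
ee_rot: [3.142, -0.006, -0.273]
force: [-1.0, -0.3, 20.4]
width: 0.0005
```

```bash
python3 - <<'E'
from h import *
s=arm.get_state();print(s['t'],s['eef_pos'],s['ee_rot'],s['force'],s['width'])
p,d=grab('scene','s2');cv2.imwrite('pics/s2c.png',cv2.resize(p[180:345,150:300,::-1],None,fx=3.5,fy=3.5))
E
```

```text
8.425 [ 0.53649852 -0.19235857  0.23015516] [ 3.14152589 -0.00586899 -0.27275639] [-1.00426804 -0.27225506 20.40659072] 0.00047919206566157576
```

View pics/s2c.png

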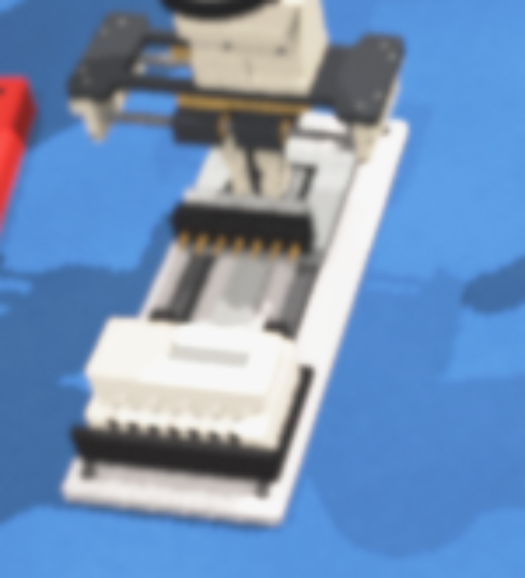

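The carriage is moving with the fingers: in the crop there are bare rails behind it, and the horizontal force is only about 1 N. Continuing.

>>> carry_out --targets '[[[0,0,0,0.12,0,0,-1],[0,0,0,0.12,0,0,-1],[0,0,0,0.12,0,0,-1],[0,0,0,0.12,0,0,-1],[0,0,0,0.12,0,0,-1],[0,0,0,0.12,0,0,-1],[0,0,0,0.12,0,0,-1],[0,0,0,0.12,0,0,-1]]]'

```text
t: 9.48
eef_pos: [0.5595, -0.1988, 0.2302]
ee_rot: [3.142, -0.006, -0.273]
force: [-1.9, 0.8, 20.1]
width: -0.0001
```

>>> carry_out --targets '[[[0,0,0,0.12,0,0,-1],[0,0,0,0.12,0,0,-1],[0,0,0,0.12,0,0,-1],[0,0,0,0.12,0,0,-1],[0,0,0,0.12,0,0,-1],[0,0,0,0.12,0,0,-1],[0,0,0,0.12,0,0,-1],[0,0,0,0.12,0,0,-1]]]'

```text
t: 10.48
eef_pos: [0.5826, -0.2053, 0.2302]
ee_rot: [-3.142, -0.006, -0.273]
force: [-0.9, 1.7, 18.4]
width: 0.0002
```

```bash
python3 - <<'E'
from h import *
p,d=grab('scene','s3');cv2.imwrite('pics/s3c.png',cv2.resize(p[180:345,150:300,::-1],None,fx=3.5,fy=3.5))
E
```

```text
(no output)
```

View pics/s3c.png

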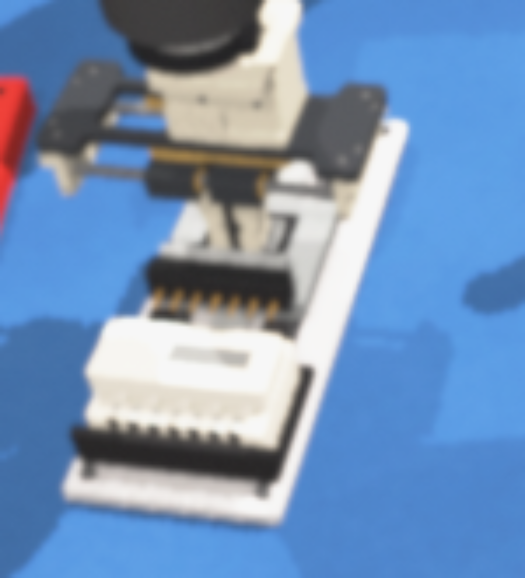

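>>> carry_out --targets '[[[0,0,0,0.08,0,0.01,-1],[0,0,0,0.08,0,0.01,-1],[0,0,0,0.08,0,0,-1]]]'

```text
t: 10.9
eef_pos: [0.5886, -0.2069, 0.2302]
ee_rot: [3.142, -0.007, -0.273]
force: [-2.3, 1.6, 20.7]
width: 0.0001
```

>>> carry_out --targets '[[[0,0,0,0.06,0,0,-1],[0,0,0,0.06,0,0,-1]]]'

```text
t: 11.15
eef_pos: [0.5915, -0.2077, 0.2302]
ee_rot: [3.142, -0.007, -0.273]
force: [-1.7, 0.8, 19.5]
width: 0.0005
```

>>> carry_out --targets '[[[0,0,0,0.06,0,0,-1],[0,0,0,0.06,0,0,-1]]]'

```text
t: 11.4
eef_pos: [0.5943, -0.2086, 0.2302]
ee_rot: [3.142, -0.007, -0.273]
force: [-1.1, 1.4, 20.1]
width: 0.0004
```

>>> carry_out --targets '[[[0,0,0,0.06,0,0,-1],[0,0,0,0.06,0,0,-1]]]'

```text
t: 11.65
eef_pos: [0.5961, -0.2091, 0.2301]
ee_rot: [3.141, -0.003, -0.273]
force: [-7.9, 4.8, 26.9]
width: 0.0006
```

>>> carry_out --targets '[[[0,0,0,0.06,0,0,-1],[0,0,0,0.06,0,0,-1]]]'

```text
t: 11.9
eef_pos: [0.5972, -0.2094, 0.2299]
ee_rot: [3.141, 0.001, -0.274]
force: [-16.2, 10.4, 34.2]
width: 0.0004
```

```bash
python3 - <<'E'
from h import *
p,d=grab('scene','s4');cv2.imwrite('pics/s4c.png',cv2.resize(p[180:345,150:300,::-1],None,fx=3.5,fy=3.5))
E
```

```text
(no output)
```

View pics/s4c.png

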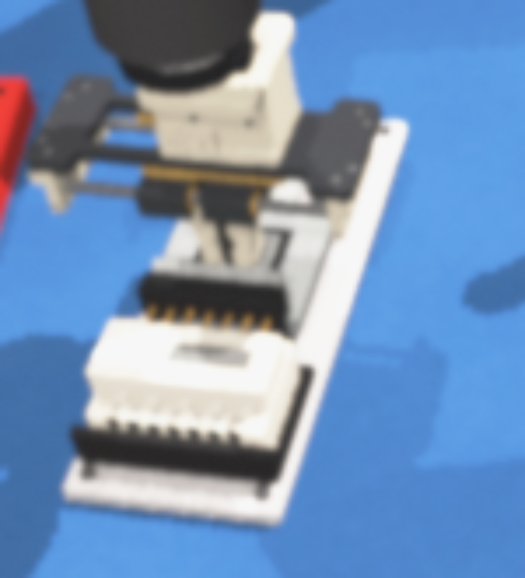

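The force along the rails has risen to about 19 N with almost no further motion, after 74 mm of travel, so the carriage is at the stop. I'll ease the push slightly while staying forward, then lift straight up.

>>> carry_out --targets '[[[0,0,0,-0.05,0,0,-1],[0,0,0,0,0,0,-1]]]'

```text
t: 12.2
eef_pos: [0.5967, -0.2092, 0.23]
ee_rot: [3.141, -0.001, -0.273]
force: [-10.2, 6.9, 29.2]
width: 0.0003
```

>>> carry_out --targets '[[[0,0,0,0,0,-0.15,-1],[0,0,0,0,0,-0.15,-1],[0,0,0,0,0,-0.2,-1],[0,0,0,0,0,-0.4,-1],[0,0,0,0,0,-0.6,-1],[0,0,0,0,0,-0.8,-1],[0,0,0,0,0,-1,-1],[0,0,0,0,0,-1,-1],[0,0,0,0,0,-1,-1]]]'

```text
t: 13.32
eef_pos: [0.5969, -0.2096, 0.361]
ee_rot: [-3.142, -0.001, -0.274]
force: [0.2, -0.3, -0.2]
width: 0.0008
```

>>> carry_out --targets '[[[0,0,0,0,-1,-0.5,-1],[0,0,0,0,-1,-0.5,-1],[0,0,0,0,-1,0,-1],[0,0,0,0,-1,0,-1],[0,0,0,0,-1,0,-1],[0,0,0,0,-1,0,-1],[0,0,0,0,-1,0,-1],[0,0,0,0,-1,0,-1],[0,0,0,0,-1,0,-1],[0,0,0,0,-1,0,-1],[0,0,0,0,-1,0,-1],[0,0,0,0,-1,0,-1],[0,0,0,0,0,0,-1]]]'

```text
t: 14.95
eef_pos: [0.6788, 0.0816, 0.3837]
ee_rot: [3.141, 0.0, -0.272]
force: [-0.3, 0.3, 0.1]
width: 0.0005
```

```bash
python3 - <<'E'
from h import *
p,d=grab('scene','s5');cv2.imwrite('pics/s5c.png',cv2.resize(p[180:345,150:300,::-1],None,fx=3.5,fy=3.5))
p,d=grab('top','t5');cv2.imwrite('pics/t5.png',p[:,:,::-1])
m=arm.camera_model('top');K=np.array(m['camera_matrix']);T=np.array(m['world_from_camera'])
v,u=np.mgrid[0:480,0:640]
P=np.stack([(u-K[0,2])/K[0,0]*d,(v-K[1,2])/K[1,1]*d,d],-1)@T[:3,:3].T+T[:3,3]
c=np.array([.58198,-.20579]);a=np.array([.9626,-.2708]);l=np.array([.2708,.9626])
q=P[(v>165)&(v<330)&(u>345)&(u<450)&(d>0)];s=(q[:,:2]-c)@a;t=(q[:,:2]-c)@l
for lo in np.arange(-.06,.15,.004):
    w=(s>lo)&(s<lo+.004)&(abs(t)<.015);print(round(lo+.002,4),np.round(np.median(q[w,2]),4) if w.any() else None, end='; ')
E
```

```text
-0.058 0.0239; -0.054 0.0263; -0.05 0.0261; -0.046 0.0252; -0.042 0.0249; -0.038 0.026; -0.034 0.0422; -0.03 0.0476; -0.026 0.0489; -0.022 0.0485; -0.018 0.0486; -0.014 0.0501; -0.01 0.0556; -0.006 0.0574; -0.002 0.0573; 0.002 0.0584; 0.006 0.0578; 0.01 0.0582; 0.014 0.0566; 0.018 0.0574; 0.022 0.0574; 0.026 0.0493; 0.03 0.0494; 0.034 0.0475; 0.038 0.0484; 0.042 0.0704; 0.046 0.0752; 0.05 0.071; 0.054 0.0713; 0.058 0.0717; 0.062 0.0716; 0.066 0.0695; 0.07 0.0576; 0.074 0.0483; 0.078 0.0475; 0.082 0.0482; 0.086 0.0567; 0.09 0.0688; 0.094 0.0694; 0.098 0.0697; 0.102 0.0696; 0.106 0.0698; 0.11 0.0701; 0.114 0.0701; 0.118 0.0692; 0.122 0.0696; 0.126 0.0694; 0.13 0.0665; 0.134 0.0493; 0.138 0.048; 0.142 0.0469; 0.146 0.0416; 0.15 0.0419;
```

View pics/s5c.png

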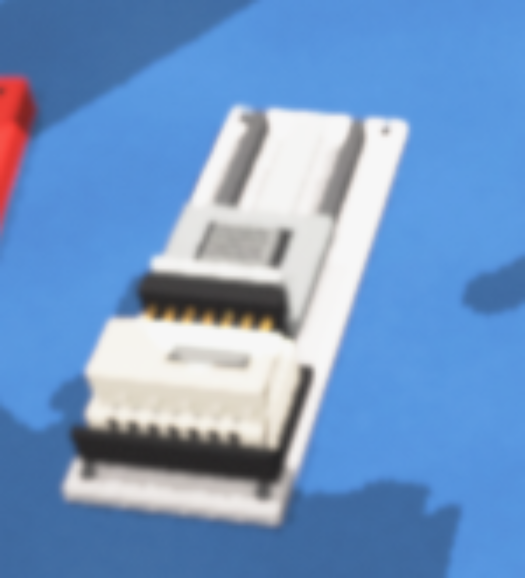

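View pics/t5.png

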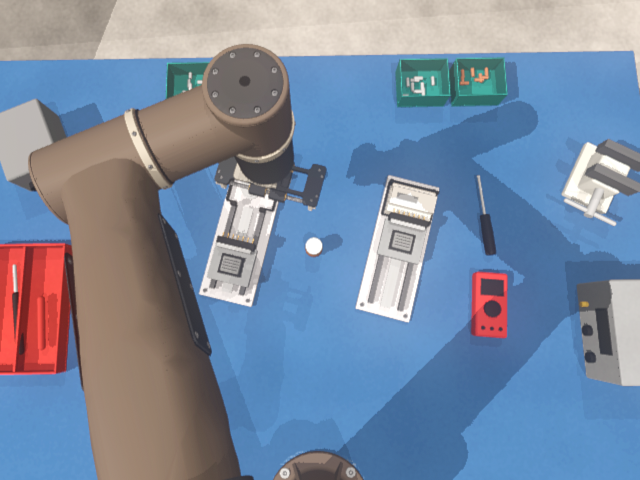

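```bash
python3 - <<'E'
from h import *
print(arm.job_done())
E
```

```text
the job is handed in; nothing more can be done
None
```

I drove the test jig's carriage home and let it lock, then handed the job in at about 15 s. The test jig is the right-hand one, with the white module in its bay.

**What I did**
- With shut fingers I pressed the lock button until it bottomed out. Height stopped changing after 6 mm of travel and force jumped from 7 N to 15 N.
- I held it down at about 20 N and pushed the carriage about 74 mm along the rails. The horizontal force stayed at 1–3 N until the stop, then rose to about 19 N with almost no further movement.
- I kept a light forward push, lifted straight up, and moved the arm clear.

**Last checks**
- **Button:** its top is back at 58 mm, so it is up and the carriage should be locked. I did not test the lock by pushing on the carriage.
- **Carriage:** depth readings show it moved about 74 mm, the same as the arm's travel. That implies it started at about 26 mm, within the stated range. I did not measure the 7 mm gap between contact head and module exactly, because the depth edges blur there. The sharp force rise is my main evidence that it is home.
- **Module and surroundings:** the module reads in the same place as before. I never touched the spare jig or the other items. In the last top view the arm hid the cap, pliers, dropper and the spare jig's bay, so I could not re-check those by camera.
- **Forces:** readings at the end of each move peaked at 34 N downward, and nothing was touching the robot at the end.

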